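# Cover the spools, then balance the craft-box lid

## Robot

A 6-joint arm with a two-finger parallel gripper is mounted at the origin on the work surface. World frame = base frame: x ahead of the robot, y to its left, z up, the work surface at z = 0. Lengths are in m, angles in rad, forces in N, time in s.
With the tool pointing down it reaches from about 0.3 to 0.95 m from the base axis. Payload 3.1 kg.
Tool frame: the origin (TCP) lies midway between the tips of the shut fingers; the grasp point (between the pads) lies 19 mm behind it; z points along the fingers, y is the line along which they close (so a half turn about z gives the same grasp; the last joint's range is limited). The gripper opens to 85 mm and grips with 20 to 120 N. Pads are 22 mm wide; open, the fingers measure 114 mm over their backs; the gripper's body (76 mm by 85 mm) begins 54 mm behind the grasp point. The pads swing forward as they close: fully open they stand 13 mm farther back than shut.
Start: joints at [1.278, 0.308, 1.634, -0, 1.2, -0.07], TCP at [0.138, 0.61, 0.231] pointing down, gripper open.
Joint ranges: [-3.06, 3.06], [-0.79, 1.96], [0.05, 2.63], [-1.19, 4.34], [0.05, 2.64], [-2.94, 2.94]. Speed limits (rad/s): [2.79, 2.79, 3.14, 3.14, 3.14, 3.14].

## Interface

Orientations are given as a unit quaternion [x, y, z, w].
In Python, from station import robot gives the robot as it stands.
- The arm moves only by the tool drive_tool, never from a script. Its argument "motion" is a list of rows, each a list of 2 entries, a list of its own where there are three numbers: the shift along the tool's x, y, z in m, then the turn about the tool's z in rad. In form: [[[dx, dy, dz], roll], ...]. A call has 1 to 8 rows; each row is the pose to reach, as a shift and turn from the pose commanded when the call began, along the tool's axes at that moment; what a row does not reach only later rows make up. A row lasts 1/12 s, in which the tool goes at most 41.7 mm and 7.16 degrees, less where a joint would pass 70% of its speed; a pose out of reach is approached as far as the arm can. A call with a gripper value outside its range is refused whole. "grip" is the opening, from 0 (shut) to 1 (fully open), set as the call begins (left out, the last holds). The fingers move at their own pace and stop on an object; "grip_force" is the grip in N (left out, the last holds). Time passes only in rows, so rows that repeat a pose let the fingers close. It gives the time, the measured TCP pose, the force, the opening and the grip force at its end, in the units of the state.
- robot.get_obs(): the state, without advancing time (a new reading comes with each control period).
- robot.capture(name): name is "scene" or "side" or "wrist"; returns a dict with "color" (384x512x3 uint8, red, green, blue), "range_z" (384x512 float32, m along the optical axis (not along the pixel's ray), 0 where there is no reading), "K" (3x3 intrinsics, pixels), "origin" and "rotation" of the camera in the world; the wrist camera has in their place "hand_eye" (4x4, takes a point from camera to tool coordinates, whose origin is the TCP and whose axes are the flange's). Camera axes: x right, y up, looking along -z (the intrinsics and any distortion apply to the point x, -y, -z); pixel columns grow to the right and rows downward; lengths in m; the calibration is good to about 2 mm. A picture is of the moment at which its call begins: read the wrist's pose just before it.
- robot.job_done(): hands the job in; it is judged then, once.
The state is a dict: "t": time; "joint_positions": joint angles; "joint_velocities": joint speeds; "joint_efforts": joint torques, N m; "ee_pos": TCP position; "orientation": TCP orientation; "contact_force": force on the tool from outside, world axes, zero at the start; "moment": the same for the moment, N m; "width": finger opening in m; "grip_force": force on a finger pad.
Only numpy, scipy, OpenCV 4.12 (cv2) and the standard library are available. Lean on these libraries where they do the work, as an engineer would, in place of code of your own. Each camera call takes 0.05 s, during which the arm holds its last target. There are 200 camera calls.

## Task

This donated craft box is being checked before it goes on sale. First slide the white cover fully shut over the open compartment with the spools so that nothing can spill, and only then take the brass bar of the blue hinged lid, swing the lid up to its balance point, where it stands straight up and would fall neither way, without letting it go over to the far side. Finish while still holding the lid there, steady, so that a colleague can look at the hinges; leave the mug, jar and candlestick beside the box alone.

Things in the scene. Friction and masses are not known exactly. Their poses are not given: they have to be found in the camera images.
- box: Wooden craft box, 150 (x) x 360 (y) x 90 mm high, fixed, upright; place and yaw vary. Origin: centre of its underside. Along its y: solid parking deck from -180 to -75 mm, open spool compartment to +30 mm, hinge rail, lidded bay from +53 to +180 mm. Two dark rails, 5 mm wide, 10 mm high, run on top along its x = +/-72 mm edges from y = -180 to +30 mm.
- cover (a joint): Slide of the cover (m): 0 = parked on the deck, 0.105 = fully shut over the spool compartment (end stop); starts anywhere from 0 to 0.05. Grows along the box's +y. Friction about 1 N plus damping 3 N per m/s; it stays where it is left.
- cover_grip (a point): Middle of the orange upright fin on the white sliding cover (cover 138 x 105 x 6 mm): the fin is 50 mm along the box's x, 12 mm thick along the box's y and 30 mm tall above the cover; this point lies 15 mm above the foot of the fin and 15 mm below its top, 115 mm above the table. The fin stands in the middle of the cover.
- lid (a joint): Hinge of the blue lid (rad): 0 = shut, lying flat; pi/2 = 1.571 = standing straight up, its balance point; stop at 2.4 fallen over towards the spool compartment. Nearly frictionless, no stay: it falls shut below the balance point and falls over beyond it. Lid with bar about 0.25 kg (varies 0.7 to 1.4 times).
- lid_hinge (a point): Middle of the hinge axis, which runs along the box's x at the box's y = +45 mm, 94 mm above the table. The lid panel (150 mm wide, 8 mm thick, its mid-plane through the axis) ends 135 mm from it; two 8 mm brass legs at x = +/-46 mm join the panel to the bar, leaving a 39 mm gap between panel edge and bar.
- lid_bar (a point): Middle of the round brass bar at the lid's free edge: 12 mm thick, 100 mm long, parallel to the hinge and 180 mm from it, in the plane of the lid. Shut, it hangs clear beyond the +y end of the box, 39 mm from the box wall and 94 mm above the table. Its axis is the box's x: fingers from above close on it along the box's y, and it can turn between them.
- spool_red: Red thread spool, 32 mm across, 45 mm high, standing loose on the floor (8 mm thick) of the open compartment. Origin: centre of its underside.
- spool_green: Green thread spool, same size, in the same compartment. Origin: centre of its underside.
- mug: Blue mug, 80 mm across, 90 mm high, handle on its y side; bystander. Origin: centre of its underside.
- jar: Amber glass jar with brass cap, 68 mm across, 100 mm high; bystander. Origin: centre of its underside.
- candlestick: Brass candlestick, foot 76 mm across, 95 mm high; bystander. Origin: centre of its underside.

How it is judged:
On the way, in this order (a step that is already met when the one before it is completed fails the run):
1. the cover is fully shut while the lid still lies shut (value of joint cover above 0.099 m and value of joint lid below 0.15 rad), for 0.2 s.
2. the lid is held at its balance point (value of joint lid between 1.47 and 1.67 rad and contact force between lid and the fingers above 0.3 N), for 0.5 s.
At the end, for the whole second after the job is handed in: The lid stands straight up at its balance point (1.571 rad +/- 0.1), still (under 0.1 rad/s), held by the fingers (over 0.3 N); the cover is shut to within 8 mm of its stop; spools, mug, jar and candlestick stand upright within 30 mm of where they began (all of step 2 and velocity of joint lid between -0.1 and 0.1 rad/s and value of joint cover above 0.097 m and distance of each of spool_red, spool_green, mug, jar, candlestick from where it was at the start of the episode below 0.03 m and angle between each of spool_red, spool_green, mug, jar, candlestick's own z axis and vertical below 0.2 rad); the arm keeps its last pose, push and grip.
It fails at once if the lid was raised while the spool compartment was still open (value of joint lid above 0.3 rad and value of joint cover below 0.095 m).
It fails at once if the lid went over to the far side (value of joint lid above 1.95 rad).
It fails at once if a bystander was knocked over or pushed away (distance of any of mug, jar, candlestick from where it was at the start of the episode above 0.05 m or angle between any of mug, jar, candlestick's own z axis and vertical above 0.5 rad).
It also fails if it takes over 59 s, if anything falls off the work surface, if the arm or the gripper's body presses on something with over 40 N, if the wrist force passes 120 N, or if a joint passes its speed limit or range.

## Working session

There is one attempt and no reset: what is moved stays moved. The work goes in short steps, Python scripts to look and compute and a tool call to move; the robot and the scene stay as the last step left them, time stands still between calls to the robot, and variables do not carry over. Pictures are saved under pics/ and viewed, at most 10 in all, crops included, and the job is handed in when it is done.

Besides the shell and the picture viewer there is one more tool, called after "Call:" by a JSON object that holds its "op" and its "data", one argument or row to a line. drive_tool: Moves the arm, as the interface text tells. Its arguments: {"type":"object","properties":{"motion":{"type":"array"},"grip":{"type":"number"},"grip_force":{"type":"number"}},"required":["motion"]}

```bash
mkdir -p pics
cat > h.py <<'E'
import numpy as np,cv2
from station import robot
from scipy.spatial.transform import Rotation as R
def cloud(n):
    o=robot.get_obs();c=robot.capture(n);K=c["K"];z=c["range_z"]
    v,u=np.mgrid[0:z.shape[0],0:z.shape[1]]
    P=np.stack([(u-K[0,2])/K[0,0]*z,-(v-K[1,2])/K[1,1]*z,-z],-1)
    if "hand_eye" in c:
        H=c["hand_eye"];P=P@H[:3,:3].T+H[:3,3]
        P=P@R.from_quat(o["orientation"]).as_matrix().T+np.array(o["ee_pos"])
    else: P=P@np.array(c["rotation"]).T+np.array(c["origin"])
    P[z==0]=np.nan
    return c["color"],P
E
python3 - <<'E'
from h import *
ims=[]
for n in("scene","side"):
    c,P=cloud(n);np.savez(n,c=c,P=P);ims.append(c)
cv2.imwrite("pics/a.png",cv2.resize(np.vstack(ims),(600,900))[:,:,::-1][:, :] if 0 else cv2.resize(np.hstack(ims),(800,300))[:,:,::-1])
o=robot.get_obs();print(o)
E
```

```text
Traceback (most recent call last):
  File "h.py", line 11, in cloud
    else: P=P@np.array(c["rotation"]).T+np.array(c["origin"])
            ~^~~~~~~~~~~~~~~~~~~~~~~~~~
ValueError: matmul: Input operand 1 has a mismatch in its core dimension 0, with gufunc signature (n?,k),(k,m?)->(n?,m?) (size 4 is different from 3)
```

Rotation is a quaternion.

```bash
sed -i 's/P@np.array(c\["rotation"\]).T/P@R.from_quat(c["rotation"]).as_matrix().T/' h.py
python3 - <<'E'
from h import *
ims=[]
for n in("scene","side"):
    c,P=cloud(n);np.savez(n,c=c,P=P);ims.append(c)
cv2.imwrite("pics/a.png",cv2.resize(np.hstack(ims),(800,300))[:,:,::-1])
for n in("scene","side"):
    d=np.load(n+".npz");c,P=d["c"],d["P"]
    hsv=cv2.cvtColor(c,cv2.COLOR_RGB2HSV);z=P[...,2]
    print(n,"table z",np.nanmedian(z))
    H,S,V=[hsv[...,i].astype(int) for i in range(3)]
    for nm,m in dict(orange=(H>4)&(H<18)&(S>180)&(z>.1)&(z<.14),blue=(H>95)&(H<125)&(S>90)&(z>.085)&(z<.11),white=(S<40)&(V>150)&(z>.085)&(z<.115)).items():
        m&=np.isfinite(z)
        k,l,s,ce=cv2.connectedComponentsWithStats(m.astype(np.uint8))
        for i in range(1,k):
            if s[i,4]>40:
                q=P[l==i];r=cv2.minAreaRect(q[:,:2].astype(np.float32)*1000)
                print(nm,s[i],np.median(q,0).round(3),np.nanmax(q[:,2]).round(3),np.round(r[0]),np.round(r[1]),round(r[2],1))
print(robot.get_obs())
E
```

```text
scene table z 0.0003120836464223231
orange [262 179  11  16 112] [ 0.595 -0.035  0.118] 0.129 [593. -37.] [43.  9.] 13.4
blue [288  33 102  29 480] [-0.625 -0.791  0.097] 0.11 [-625. -840.] [ 25. 723.] 0.2
blue [454  76  58  18 326] [-0.625 -0.008  0.097] 0.11 [-625.  -22.] [ 23. 237.] 1.1
blue [ 298  196   77   54 1078] [0.565 0.177 0.098] 0.101 [543. 155.] [150. 133.] 13.8
blue [268 275  36  16 129] [0.774 0.219 0.089] 0.092 [764. 208.] [35. 71.] 43.6
white [239 174  58  37 878] [ 0.601 -0.026  0.097] 0.101 [588. -39.] [133. 102.] 14.1
white [ 310  201   54   38 1158] [0.544 0.156 0.098] 0.102 [541. 153.] [113.  92.] 13.8
side table z 0.0005290562183410952
orange [254 185  21  15 232] [ 0.585 -0.038  0.116] 0.129 [587. -40.] [48. 12.] 13.3
blue [122 220  39  26 238] [0.735 0.2   0.089] 0.093 [746. 192.] [77. 79.] 32.6
blue [ 177  225  100   68 2098] [0.526 0.18  0.098] 0.101 [541. 153.] [150. 136.] 13.8
white [306  87  28  14  50] [ 0.79  -0.692  0.11 ] 0.112 [ 796. -712.] [ 45. 165.] 61.3
white [340  89  23  12  44] [ 0.658 -0.756  0.11 ] 0.113 [ 662. -777.] [155.  37.] 81.0
white
[... 185 characters left out ...]
joint_positions': array([ 1.27833324e+00,  3.08866025e-01,  1.63487476e+00,  7.07997220e-07,
        1.19966685e+00, -6.97093198e-02]), 'joint_velocities': array([-0.00084099, -0.00217959, -0.00374143,  0.00109071, -0.0002349 ,
        0.00086599]), 'joint_efforts': array([ 1.93022624e-04, -4.15801406e+01, -2.77148706e+01, -1.96232645e-04,
        5.99850377e-03, -9.33461990e-06]), 'ee_pos': array([0.13792271, 0.60894622, 0.2302821 ]), 'orientation': array([ 1.11146839e-01,  9.93803580e-01, -8.92592603e-04, -1.63761758e-04]), 'contact_force': array([0.12077672, 0.47209037, 0.35405554]), 'moment': array([ 0.05213183, -0.02400653, -0.04939237]), 'grip_force': 0.0, 'width': 0.08512500936572141}
```

View pics/a.png

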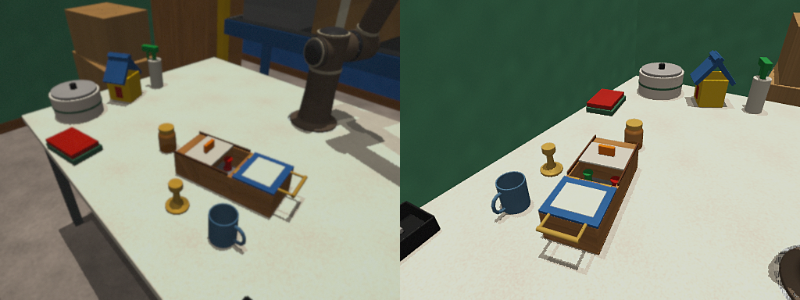

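The wooden box is at the centre (scene about 240,170) with yaw of about 13.8° and its bar end towards +y. The cover is parked at about 41 mm, and the lid is shut. The mug, jar and candlestick stand on the far +x side. I'll move over the box at height with the fingers shut.

Call:
{"op": "drive_tool", "data": {
  "motion": [
    [[-0.029, -0.027, 0], 0],
    [[-0.058, -0.054, 0], 0],
    [[-0.087, -0.081, 0], 0],
    [[-0.116, -0.108, 0], 0],
    [[-0.145, -0.135, 0], 0],
    [[-0.174, -0.163, 0], 0],
    [[-0.203, -0.19, 0], 0],
    [[-0.232, -0.217, 0], 0]
  ],
  "grip": 0
}}

```text
t: 0.82
ee_pos: [0.3168, 0.3448, 0.2311]
orientation: [0.111, 0.994, -0.0, -0.0]
contact_force: [0.3, 0.0, 0.2]
width: 0.0001
grip_force: 0.0
```

Call:
{"op": "drive_tool", "data": {
  "motion": [
    [[-0.029, -0.027, 0], 0],
    [[-0.058, -0.054, 0], 0],
    [[-0.087, -0.081, 0], 0],
    [[-0.116, -0.108, 0], 0],
    [[-0.145, -0.135, 0], 0],
    [[-0.174, -0.163, 0], 0],
    [[-0.203, -0.19, 0], 0],
    [[-0.232, -0.217, 0], 0]
  ]
}}

```text
t: 1.48
ee_pos: [0.4953, 0.0818, 0.2312]
orientation: [0.111, 0.994, 0.0, -0.0]
contact_force: [0.7, 1.1, 0.1]
width: 0.0001
grip_force: 0.0
```

Call:
{"op": "drive_tool", "data": {
  "motion": [
    [[-0.029, -0.027, 0], -0.12],
    [[-0.058, -0.054, 0], -0.23],
    [[-0.087, -0.081, 0], -0.34],
    [[-0.116, -0.108, 0], -0.464],
    [[-0.132, -0.126, 0], -0.464],
    [[-0.132, -0.126, 0], -0.464],
    [[-0.132, -0.126, 0], -0.464]
  ]
}}

```text
t: 2.07
ee_pos: [0.5956, -0.0695, 0.2305]
orientation: [-0.119, 0.993, 0.0, -0.001]
contact_force: [-0.3, -1.0, -0.4]
width: 0.0003
grip_force: 0.0
```

```bash
cat > b.py <<'E'
from h import *
y=np.deg2rad(13.8);Rb=np.array([[np.cos(y),np.sin(y)],[-np.sin(y),np.cos(y)]]);O=np.array([.5683,.0448])
def st():
    o=robot.get_obs();M=R.from_quat(o["orientation"]).as_matrix()
    print("t",o["t"],"box xy",(Rb@(np.array(o["ee_pos"])[:2]-O)).round(4),"z",o["ee_pos"][2].round(4),"tool y in box deg",np.rad2deg(np.arctan2(M[1,1],M[0,1])-y).round(2),"tilt",M[2,2].round(4),"F box",(Rb@o["contact_force"][:2]).round(2),o["contact_force"][2].round(2),"w",round(o["width"],4),"g",round(o["grip_force"],1))
st()
E
python3 b.py
```

```text
t 2.0667 box xy [-0.0007 -0.1175] z 0.2305 tool y in box deg 89.85 tilt -1.0 F box [-0.52 -0.89] -0.39 w 0.0003 g 0.0
```

Call:
{"op": "drive_tool", "data": {
  "motion": [
    [[0, 0, 0.035], 0],
    [[0, 0, 0.07], 0],
    [[0, 0, 0.1], 0],
    [[0, 0, 0.118], 0],
    [[0, 0, 0.118], 0],
    [[0, 0, 0.118], 0]
  ]
}}

```text
t: 2.57
ee_pos: [0.5939, -0.0667, 0.1121]
orientation: [-0.121, 0.993, 0.001, -0.002]
contact_force: [0.6, -1.2, 1.4]
width: 0.0003
grip_force: 0.0
```

Run:
```python
from b import *
c,P=cloud("side");cv2.imwrite("pics/b.png",cv2.resize(c[100:300,150:400],None,fx=2.4,fy=2.4)[:,:,::-1])
```

```text
t 2.5667 box xy [-0.0017 -0.1144] z 0.1121 tool y in box deg 90.09 tilt -1.0 F box [ 0.31 -1.3 ] 1.42 w 0.0003 g 0.0
```

View pics/b.png

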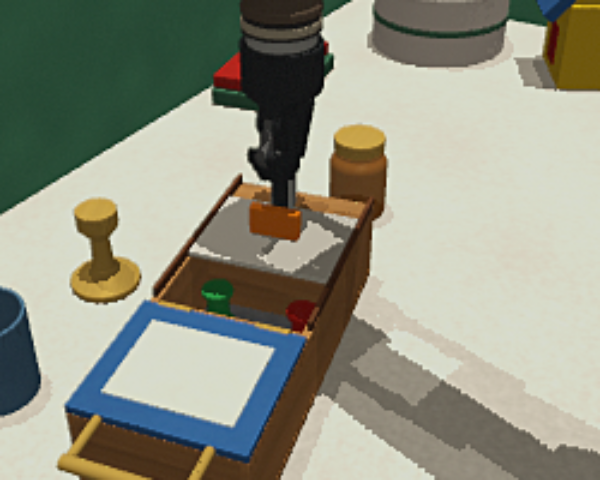

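The shut fingers stand just behind the orange fin (275,220) and the compartment ahead is clear, so I push.

Call:
{"op": "drive_tool", "data": {
  "motion": [
    [[0, 0.01, 0], 0],
    [[0, 0.02, 0], 0],
    [[0, 0.03, 0], 0],
    [[0, 0.04, 0], 0],
    [[0, 0.05, 0], 0],
    [[0, 0.058, 0], 0],
    [[0, 0.064, 0], 0],
    [[0, 0.066, 0], 0]
  ]
}}

```text
t: 3.28
ee_pos: [0.5792, -0.0029, 0.1132]
orientation: [-0.121, 0.993, 0.0, -0.0]
contact_force: [0.0, -0.6, 1.3]
width: -0.0
grip_force: 0.5
```

Call:
{"op": "drive_tool", "data": {
  "motion": [
    [[0, 0.002, 0], 0],
    [[0, 0.004, 0], 0],
    [[0, 0.005, 0], 0],
    [[0, 0.006, 0], 0],
    [[0, 0.006, 0], 0]
  ]
}}

```text
t: 3.7
ee_pos: [0.5782, 0.0015, 0.113]
orientation: [-0.12, 0.993, 0.0, -0.0]
contact_force: [0.2, -0.4, -0.1]
width: 0.0
grip_force: 0.2
```

Run:
```python
from b import *
c,P=cloud("side");hsv=cv2.cvtColor(c,cv2.COLOR_RGB2HSV);z=P[...,2]
m=(hsv[...,0]>4)&(hsv[...,0]<18)&(hsv[...,1]>180)&(z>.103)&(z<.14)
q=P[m];b=(q[:,:2]-O)@Rb.T;b=b[(abs(b[:,0])<.04)&(b[:,1]<.02)]
print(len(b),np.percentile(b,[1,50,99],axis=0))
```

```text
t 3.7 box xy [-0.0007 -0.0444] z 0.113 tool y in box deg 90.0 tilt -1.0 F box [ 0.09 -0.46] -0.09 w 0.0 g 0.2
262 [[-0.02552421 -0.02891127]
 [-0.0026879  -0.01938069]
 [ 0.02220985 -0.0166421 ]]
```

Call:
{"op": "drive_tool", "data": {
  "motion": [
    [[0, 0.001, 0], 0],
    [[0, 0.002, 0], 0],
    [[0, 0.003, 0], 0],
    [[0, 0.004, 0], 0],
    [[0, 0.004, 0], 0]
  ]
}}

```text
t: 4.17
ee_pos: [0.5781, 0.0023, 0.1132]
orientation: [-0.121, 0.993, -0.003, 0.0]
contact_force: [1.5, -9.9, -1.2]
width: -0.0
grip_force: 4.8
```

```bash
python3 b.py
```

```text
t 4.1667 box xy [-0.0006 -0.0436] z 0.1132 tool y in box deg 90.12 tilt -1.0 F box [ -0.93 -10.  ] -1.21 w -0.0 g 4.8
```

At the stop: 10 N and TCP at -43.6 mm, as predicted. Retreat, rise and go over the bar.

Call:
{"op": "drive_tool", "data": {
  "motion": [
    [[0, -0.01, 0], 0],
    [[0, -0.016, 0], 0],
    [[0, -0.016, -0.035], 0],
    [[0, -0.016, -0.07], 0],
    [[0, -0.0, -0.1], 0],
    [[0, 0.035, -0.11], 0],
    [[0, 0.075, -0.11], 0],
    [[0, 0.115, -0.11], 0]
  ]
}}

```text
t: 4.83
ee_pos: [0.5509, 0.1183, 0.2253]
orientation: [-0.119, 0.993, 0.001, 0.002]
contact_force: [0.4, 1.0, -0.6]
width: 0.0001
grip_force: 0.0
```

Call:
{"op": "drive_tool", "data": {
  "motion": [
    [[0, 0.04, 0], 0],
    [[0, 0.08, 0], 0],
    [[0, 0.115, 0], 0],
    [[0, 0.14, 0], 0],
    [[0, 0.15, 0], 0],
    [[0, 0.15, 0], 0],
    [[0, 0.15, 0], 0]
  ],
  "grip": 0.47
}}

```text
t: 5.42
ee_pos: [0.5142, 0.2626, 0.2231]
orientation: [-0.121, 0.993, -0.0, -0.0]
contact_force: [-1.0, 0.5, 0.2]
width: 0.0403
grip_force: 0.0
```

Run:
```python
from b import *
c,P=cloud("wrist")
b=(P[...,:2]-O)@Rb.T;z=P[...,2]
m=(z>.085)&(z<.106)&(abs(b[...,0])<.03)&(b[...,1]>.19)&(b[...,1]<.26)
print("bar",m.sum(),np.percentile(b[m],[2,50,98],axis=0).round(4),z[m].max())
c2,P2=cloud("side");b2=(P2[...,:2]-O)@Rb.T;z2=P2[...,2]
m=(z2>.085)&(z2<.106)&(b2[...,1]>.205)&(b2[...,1]<.26)&(abs(b2[...,0])<.08)
print("side bar",m.sum(),np.percentile(b2[m],[2,50,98],axis=0).round(4))
hsv=cv2.cvtColor(c2,cv2.COLOR_RGB2HSV)
m=(hsv[...,0]>4)&(hsv[...,0]<18)&(hsv[...,1]>180)&(z2>.103)&(z2<.14)&(abs(b2[...,0])<.04)&(b2[...,1]<.02)
print("fin",np.percentile(b2[m],[2,98],axis=0))
cv2.imwrite("pics/c.png",np.hstack([cv2.resize(c,(400,300)),cv2.resize(c2,(400,300))])[:,:,::-1])
```

```text
t 5.4167 box xy [-0.0006  0.2244] z 0.2231 tool y in box deg 90.08 tilt -1.0 F box [-0.81  0.72] 0.2 w 0.0403 g 0.0
bar 841 [[-0.029   0.2176]
 [-0.0014  0.2232]
 [ 0.0287  0.2287]] 0.10205608480531535
side bar 500 [[-0.0496  0.2064]
 [-0.0035  0.2258]
 [ 0.0479  0.2297]]
fin [[-0.02522453 -0.02732606]
 [ 0.02064168 -0.0166654 ]]
```

View pics/c.png

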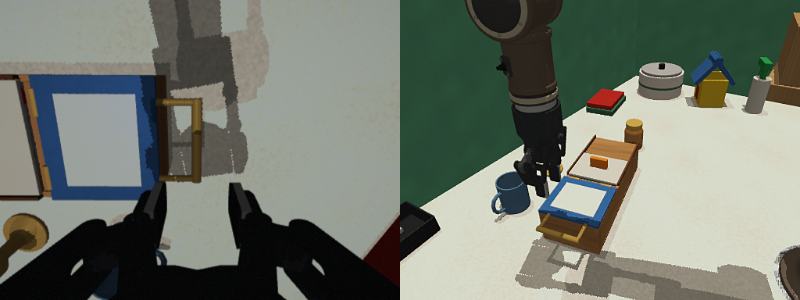

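The cover is shut (fin at about -22 mm). The bar (195,140) lies centred between the fingers at box y 0.2235. Descend and grip.

Call:
{"op": "drive_tool", "data": {
  "motion": [
    [[0, -0.001, 0.035], 0],
    [[0, -0.001, 0.07], 0],
    [[0, -0.001, 0.1], 0],
    [[0, -0.001, 0.13], 0],
    [[0, -0.001, 0.147], 0],
    [[0, -0.001, 0.147], 0],
    [[0, -0.001, 0.147], 0]
  ]
}}

```text
t: 6.1
ee_pos: [0.5141, 0.2601, 0.0753]
orientation: [-0.119, 0.993, -0.0, -0.001]
contact_force: [0.4, -0.2, 0.1]
width: 0.0403
grip_force: 0.0
```

Call:
{"op": "drive_tool", "data": {
  "motion": [
    [[0, 0, 0], 0],
    [[0, 0, 0], 0],
    [[0, 0, 0], 0],
    [[0, 0, 0], 0],
    [[0, 0, 0], 0]
  ],
  "grip": 0,
  "grip_force": 40
}}

```text
t: 6.52
ee_pos: [0.5165, 0.262, 0.0785]
orientation: [-0.121, 0.993, -0.0, 0.002]
contact_force: [1.6, -4.2, 7.0]
width: 0.0102
grip_force: 39.4
```

```bash
python3 b.py; python3 -c "
import numpy as np
for t in np.deg2rad(np.arange(2.5,91,2.5)): print(round(np.rad2deg(t),1),(180*(np.cos(t)-1)).round(),(-180*np.sin(t)).round(),end=' | ')"
```

```text
t 6.5167 box xy [0.0015 0.2233] z 0.0785 tool y in box deg 90.04 tilt -1.0 F box [ 0.6  -4.44] 6.96 w 0.0102 g 39.4
2.5 -0.0 -8.0 | 5.0 -1.0 -16.0 | 7.5 -2.0 -23.0 | 10.0 -3.0 -31.0 | 12.5 -4.0 -39.0 | 15.0 -6.0 -47.0 | 17.5 -8.0 -54.0 | 20.0 -11.0 -62.0 | 22.5 -14.0 -69.0 | 25.0 -17.0 -76.0 | 27.5 -20.0 -83.0 | 30.0 -24.0 -90.0 | 32.5 -28.0 -97.0 | 35.0 -33.0 -103.0 | 37.5 -37.0 -110.0 | 40.0 -42.0 -116.0 | 42.5 -47.0 -122.0 | 45.0 -53.0 -127.0 | 47.5 -58.0 -133.0 | 50.0 -64.0 -138.0 | 52.5 -70.0 -143.0 | 55.0 -77.0 -147.0 | 57.5 -83.0 -152.0 | 60.0 -90.0 -156.0 | 62.5 -97.0 -160.0 | 65.0 -104.0 -163.0 | 67.5 -111.0 -166.0 | 70.0 -118.0 -169.0 | 72.5 -126.0 -172.0 | 75.0 -133.0 -174.0 | 77.5 -141.0 -176.0 | 80.0 -149.0 -177.0 | 82.5 -157.0 -178.0 | 85.0 -164.0 -179.0 | 87.5 -172.0 -180.0 | 90.0 -180.0 -180.0 |
```

Gripped on the bar. Swing along the arc, with 3 mm extra lift for the drag when the fingers closed.

Call:
{"op": "drive_tool", "data": {
  "motion": [
    [[0, 0, -0.009], 0],
    [[0, -0.001, -0.018], 0],
    [[0, -0.002, -0.026], 0],
    [[0, -0.003, -0.034], 0],
    [[0, -0.004, -0.042], 0],
    [[0, -0.006, -0.05], 0],
    [[0, -0.008, -0.057], 0],
    [[0, -0.011, -0.065], 0]
  ]
}}

```text
t: 7.18
ee_pos: [0.5189, 0.2514, 0.1421]
orientation: [-0.12, 0.993, 0.0, 0.002]
contact_force: [6.6, -1.0, -4.3]
width: 0.0105
grip_force: 38.8
```

```bash
cat >> b.py <<'E'
o=robot.get_obs();p=Rb@(np.array(o["ee_pos"])[:2]-O);dy=p[1]-.045;dz=o["ee_pos"][2]+.0155-.094
print("lid",np.rad2deg(np.arctan2(dz,dy)).round(2),"r",np.hypot(dz,dy).round(4))
E
python3 b.py
```

```text
t 7.1833 box xy [0.0013 0.2124] z 0.1421 tool y in box deg 90.01 tilt -1.0 F box [ 6.18 -2.57] -4.35 w 0.0105 g 38.8
lid 20.82 r 0.1791
```

Call:
{"op": "drive_tool", "data": {
  "motion": [
    [[0, -0.003, -0.007], 0],
    [[0, -0.006, -0.014], 0],
    [[0, -0.009, -0.021], 0],
    [[0, -0.013, -0.028], 0],
    [[0, -0.017, -0.035], 0],
    [[0, -0.022, -0.041], 0],
    [[0, -0.026, -0.048], 0],
    [[0, -0.031, -0.054], 0]
  ]
}}

```text
t: 7.85
ee_pos: [0.526, 0.2223, 0.1965]
orientation: [-0.12, 0.993, 0.001, 0.002]
contact_force: [4.8, 1.8, -1.9]
width: 0.0102
grip_force: 39.0
```

Call:
{"op": "drive_tool", "data": {
  "motion": [
    [[0, -0.005, -0.006], 0],
    [[0, -0.011, -0.011], 0],
    [[0, -0.016, -0.017], 0],
    [[0, -0.022, -0.022], 0],
    [[0, -0.028, -0.027], 0],
    [[0, -0.035, -0.031], 0],
    [[0, -0.041, -0.036], 0],
    [[0, -0.048, -0.04], 0]
  ]
}}

```text
t: 8.52
ee_pos: [0.5368, 0.1778, 0.238]
orientation: [-0.12, 0.993, 0.004, 0.002]
contact_force: [0.7, 7.3, 8.3]
width: 0.0106
grip_force: 39.5
```

```bash
python3 b.py
```

```text
t 8.5167 box xy [0.0011 0.1367] z 0.238 tool y in box deg 89.99 tilt -1.0 F box [2.47 6.92] 8.26 w 0.0106 g 39.5
lid 60.09 r 0.184
```

Call:
{"op": "drive_tool", "data": {
  "motion": [
    [[0, -0.006, -0.006], 0],
    [[0, -0.013, -0.01], 0],
    [[0, -0.02, -0.013], 0],
    [[0, -0.027, -0.016], 0],
    [[0, -0.035, -0.019], 0],
    [[0, -0.042, -0.021], 0],
    [[0, -0.05, -0.023], 0],
    [[0, -0.058, -0.024], 0]
  ]
}}

```text
t: 9.18
ee_pos: [0.551, 0.1193, 0.262]
orientation: [-0.12, 0.993, 0.001, 0.002]
contact_force: [0.6, 4.4, 8.9]
width: 0.0103
grip_force: 41.2
```

Run:
```python
from b import *
c,P=cloud("side");b=(P[...,:2]-O)@Rb.T;z=P[...,2]
np.savez("s",c=c,P=P)
hsv=cv2.cvtColor(c,cv2.COLOR_RGB2HSV)
m=(hsv[...,0]>95)&(hsv[...,0]<125)&(hsv[...,1]>90)&(abs(b[...,0])<.08)&(b[...,1]>-.05)&(b[...,1]<.2)&(z>.1)
q=np.c_[b[m][:,1],z[m]];print(len(q))
vx,vy,x0,y0=cv2.fitLine(q.astype(np.float32),cv2.DIST_HUBER,0,1e-3,1e-3).ravel();print("panel angle",np.rad2deg(np.arctan2(vy,vx)),x0,y0)
cv2.imwrite("pics/d.png",c[:,:,::-1])
```

```text
t 9.1833 box xy [0.0009 0.0764] z 0.262 tool y in box deg 90.02 tilt -1.0 F box [1.61 4.1 ] 8.92 w 0.0103 g 41.2
lid 80.28 r 0.1862
1718
panel angle 79.5171 0.061613895 0.17217296
```

View pics/d.png

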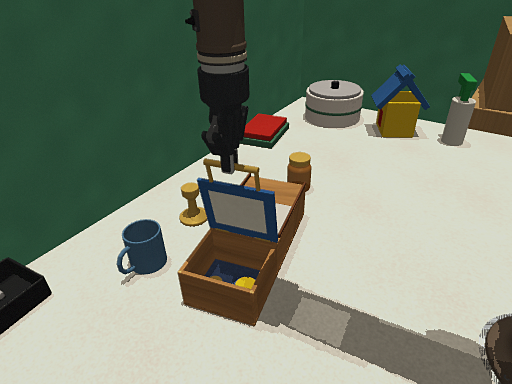

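The lid stands at about 80° with the bar held (233,165). The bystanders are untouched. Last 10°, slowly.

Call:
{"op": "drive_tool", "data": {
  "motion": [
    [[0, -0.006, -0.003], 0],
    [[0, -0.012, -0.004], 0],
    [[0, -0.018, -0.005], 0],
    [[0, -0.023, -0.006], 0],
    [[0, -0.027, -0.006], 0],
    [[0, -0.029, -0.006], 0],
    [[0, -0.03, -0.006], 0],
    [[0, -0.03, -0.006], 0]
  ]
}}

```text
t: 9.9
ee_pos: [0.5581, 0.0892, 0.2656]
orientation: [-0.12, 0.993, 0.001, 0.002]
contact_force: [5.3, 2.1, 0.6]
width: 0.0104
grip_force: 39.9
```

Call:
{"op": "drive_tool", "data": {
  "motion": [
    [[0, 0, 0], 0],
    [[0, 0, 0], 0],
    [[0, 0, 0], 0],
    [[0, 0, 0], 0],
    [[0, 0, 0], 0],
    [[0, 0, 0], 0],
    [[0, 0, 0], 0]
  ]
}}

```text
t: 10.48
ee_pos: [0.558, 0.0895, 0.2656]
orientation: [-0.12, 0.993, 0.001, 0.002]
contact_force: [5.1, 1.9, 0.6]
width: 0.0101
grip_force: 39.9
```

Run:
```python
from b import *
c,P=cloud("side");b=(P[...,:2]-O)@Rb.T;z=P[...,2]
hsv=cv2.cvtColor(c,cv2.COLOR_RGB2HSV)
m=(hsv[...,0]>95)&(hsv[...,0]<125)&(hsv[...,1]>90)&(abs(b[...,0])<.08)&(b[...,1]>-.05)&(b[...,1]<.2)&(z>.1)
q=np.c_[b[m][:,1],z[m]]
vx,vy,x0,y0=cv2.fitLine(q.astype(np.float32),cv2.DIST_HUBER,0,1e-3,1e-3).ravel();print("panel angle",np.rad2deg(np.arctan2(vy,vx)),x0,y0)
print(np.abs(robot.get_obs()["joint_velocities"]).max())
c2,_=cloud("scene")
cv2.imwrite("pics/e.png",np.hstack([cv2.resize(c,(400,300)),cv2.resize(c2,(400,300))])[:,:,::-1])
```

```text
t 10.4833 box xy [0.0007 0.0458] z 0.2656 tool y in box deg 90.01 tilt -1.0 F box [5.44 0.61] 0.65 w 0.0101 g 39.9
lid 89.75 r 0.1871
panel angle 89.223045 0.048156157 0.1752673
0.0014573671502033164
```

View pics/e.png

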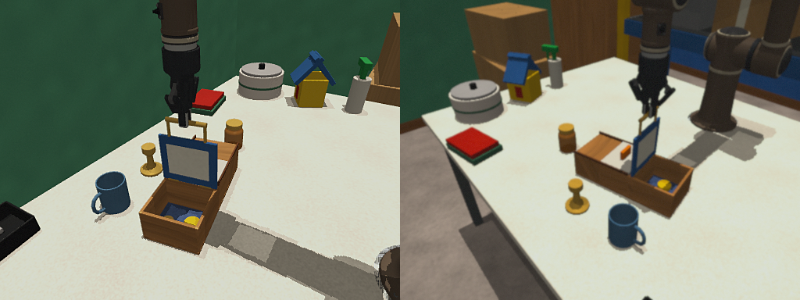

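The lid is upright (89–90°), still and held (185,122). The cover is shut and the bystanders are in place, so I hand in.

```bash
python3 -c "
from station import robot
print(robot.job_done())"
```

```text
the job is handed in; nothing more can be done
None
```

I slid the cover to its end stop first, then raised the lid to about 89–90°; it was still and held by the bar when I handed the job in, with mug, jar and candlestick untouched (no verdict was returned).

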